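Refit the tongued cover board of a laboratory bath

TASK

The blue front cover board of the open, dry bath is lying on the bench. Pick it up by its black rib, angle its metal tongue down into the groove of the rear cover that is already fitted on the bath, push it home by feel, then lower the board flat onto the bath's front ledge so that the joint locks, and let go. Be gentle, never force the joint, and leave the other things on the bench where they are.

Things in the scene. Friction and masses are not known exactly. Their poses are not given: they have to be found in the camera images.
- tub: Cream bath fixed on the bench, open on top. Origin: at bench level; bath spans x -165 to +150, y -90 to +90 mm; z up. Side walls 108 mm high. A blue rear cover (top z 140) lies over the -x half; its aluminium rail with the groove runs along y, 180 mm long, opening to +x. Board seated: underside at z 120, axes parallel to the bath's, y 0 within 10 mm, bead on the groove floor behind the ridge.
- ledge (a point): Middle of the bath's steel front ledge, top at z 120 mm of the bath, x +70 to +150. The board's free (+x) edge rests on it when seated. Axes are the bath's.
- ridge_nominal (a point): Point of the bath at x +3.5, y 0, z 120 mm, axes the bath's. The rear cover slides in runners and stands pushed from here to -x by an UNMEASURED d of 0 to 30 mm, stiff; find d by touch or sight. The rail's lower lip starts at -d from this point: thickness z -8 to 0, top face = groove floor; on it a ridge, x -d to -d-8, top z +4. In front of the lip the bath is open, so a lowered tongue can touch the ridge's outer face.
- seat_nominal (a point): Point of the bath at x -13, y 0, z 120 mm, axes the bath's. Tongue tip seated: at x -d from here (1.5 mm play either way), z 0. The back wall is at x -4.5-d. The upper lip overhangs: its underside slopes from z +15.5 at its outer edge (x +1.5-d) down to z +11.5 at the back wall. Floor z 0; inner face of the ridge at x +8.5-d, its top z +4.
- board: Loose blue board, 0.28 to 0.46 kg. Origin: centre of the panel's underside; panel 110 (x) by 180 (y) by 16 mm (z), z out of its top. Aluminium tongue along the -x edge: web x -54 to -67, z 6 to 11, ending in a bead x -66 to -73, z 0 to 11. Lies flat on the bench left or right of the bath, tongue towards the robot within about 20 degrees.
- tongue (a point): Middle of the lower edge of the board's tongue tip, (-73, 0, 0) mm in the board's frame, axes the board's. The bead passes between ridge and upper lip only with the board sloped about 25 degrees (20 to 30), tongue side down. Flat, it stops on the ridge. Once behind the ridge and lowered flat it cannot be pulled out.
- rib (a point): Point to grip: on the centre line of the black rib, 40 mm above the board's underside, axes the board's. The rib stands in the middle of the panel: 14 mm thick (x), 90 mm long (y), z 16 to 56 mm. Grip it across its thickness. The board balances about 10 mm nearer the tongue.
- plain_lid: Bystander: plain white loose lid without a tongue, 110 by 170 by 12 mm with a round black knob, on the other side of the bath. Origin under its centre.
- amber: Bystander: amber bottle, 68 mm across, 150 mm high, origin under its centre.
- clear: Bystander: clear bottle with a blue cap, 60 mm across, 160 mm high, origin under its centre.
- beaker: Bystander: glass beaker, 70 mm across, 90 mm high, origin under its centre.
- jar: Bystander: white jar with an orange cap, 60 mm across, 70 mm high, origin under its centre.
- pen: Bystander: black pen, 142 mm long, 12 mm thick, lying on the bench.
- tray: Bystander: shallow open blue tray, 100 by 140 by 30 mm, origin under its centre.

How it is judged:
By the outcome, as a careful person would: the job done as asked, in the order asked, and still so for the second after the job is handed in, with the robot touching nothing.
It also fails if it takes over 58 s, if anything falls off the work surface, if the arm or the gripper's body presses on something with over 40 N, if the wrist force passes 120 N, or if a joint passes its speed limit or range.

ROBOT

A 6-joint arm with a two-finger parallel gripper is mounted at the origin on the work surface. World frame = base frame: x ahead of the robot, y to its left, z up, the work surface at z = 0. Lengths are in m, angles in rad, forces in N, time in s.
With the tool pointing down it reaches from about 0.25 to 0.775 m from the base axis. Payload 4 kg.
Tool frame: the origin (TCP) lies at the very end of the fingers, on their centre line; the grasp point (between the pads) lies 19 mm behind it; x points along the fingers, z is the direction in which the jaws open and shut, and the axes are right-handed (so a half turn about x gives the same grasp; the last joint's range is limited). The gripper opens to 94 mm and grips with 3 to 60 N. Pads are 16 mm wide; open, the fingers measure 119 mm over their backs; the gripper's body (75 mm by 177 mm) begins 78 mm behind the grasp point.
Start: joints at [1.232, 0.087, 1.371, -0, 1.684, -0.103], TCP at [0.129, 0.535, 0.174] pointing down, gripper open.
Joint ranges: [-3.1, 3.1], [-0.76, 2.03], [0.27, 2.55], [-1.08, 4.22], [0.17, 2.65], [-2.57, 2.57]. Speed limits (rad/s): [2.79, 2.79, 3.14, 3.14, 3.14, 3.14].

INTERFACE

Orientations are given as a unit quaternion [x, y, z, w].
In Python, from bench import r gives the robot as it stands. The module is installed in compiled form; this text tells all that it offers. Calls block until the motion is done:
- r.goto(position, orientation): joint-space move of the TCP to a pose.
- r.move_l(position, rot=None, speed=0.15, guard=None): straight line of the TCP; rot=None keeps the orientation; speed is the mean speed in m/s. With guard (N) it stops when the force on the tool has changed by that much, and returns True; else False.
- r.goto_joints(angles): joint-space move.
- r.let_go() and r.grab(newtons=None): open the fingers fully, or close them until they stop; newtons is the grip in N (None keeps the last).
- r.hold(seconds).
- r.inverse_kinematics(position, orientation): joint angles nearest the present ones, or None.
- r.sense(): the state.
- r.get_image(name): name is "scene" or "top"; returns the picture (384x512x3 uint8, red, green, blue); there is no depth.
- r.calibration(name): a dict with "fx", "fy", "cx", "cy" (pixels), "view" (4x4, takes a point from world to camera coordinates). Camera axes: x right, y down, z forward; pixel columns grow to the right and rows downward; lengths in m; the calibration is good to about 2 mm. A picture is of the moment at which its call begins. calibration takes no time and is no camera call.
A pose or a line that the arm cannot do raises r.Unreachable and nothing moves.
- r.hand_in(): hands the job in, once; it reports no verdict.
The state is a dict: "time": time; "qpos": joint angles; "qvel": joint speeds; "tau": joint torques, N m; "position": TCP position; "orientation": TCP orientation; "ft_force": force on the tool from outside, world axes, zero at the start; "moment": the same for the moment, N m; "opening": finger opening in m.
Only numpy, scipy, OpenCV 4.12 (cv2) and the standard library are available. Lean on these libraries where they do the work, as an engineer would, in place of code of your own. Each camera call takes 0.05 s, during which the arm holds its last target.

## Working session

There is one attempt and no reset: what is moved stays moved. The work goes in short steps, each a Python script; the robot and the scene stay as the last script left them, time stands still between calls to the robot, and variables do not carry over. Pictures are saved under pics/ and viewed, and the job is handed in when it is done.

```bash
mkdir -p pics; ls
python3 - <<'E'
from bench import r
import cv2,numpy as np
for n in("scene","top"):
    im=r.get_image(n); cv2.imwrite(f"pics/{n}0.png",im[:,:,::-1]); c=r.calibration(n); print(n,{k:np.round(v,4).tolist() for k,v in c.items()})
s=r.sense(); print({k:np.round(v,3).tolist() for k,v in s.items()})
E
```

```text
pics
scene {'fx': 357.4371, 'fy': 357.4371, 'cx': 253.7892, 'cy': 186.9592, 'view': [[-0.8635, 0.5041, 0.0146, 0.4921], [0.4198, 0.7345, -0.5333, -0.2019], [-0.2796, -0.4543, -0.8458, 1.1721], [0.0, 0.0, 0.0, 1.0]]}
top {'fx': 401.0068, 'fy': 401.0068, 'cx': 253.4358, 'cy': 194.2038, 'view': [[-0.0123, -0.9995, -0.0279, 0.0246], [-0.9843, 0.017, -0.1758, 0.5762], [0.1761, 0.0253, -0.984, 1.027], [0.0, 0.0, 0.0, 1.0]]}
{'time': 0.1, 'qpos': [1.232, 0.088, 1.372, -0.0, 1.684, -0.103], 'qvel': [0.001, -0.002, -0.006, 0.002, -0.0, -0.0], 'tau': [0.003, -34.125, -30.33, 0.072, 0.03, -0.0], 'position': [0.128, 0.534, 0.172], 'orientation': [-0.438, 0.556, 0.437, 0.555], 'ft_force': [0.022, 0.246, -0.119], 'moment': [0.053, 0.013, -0.007], 'opening': 0.094}
```

View pics/scene0.png

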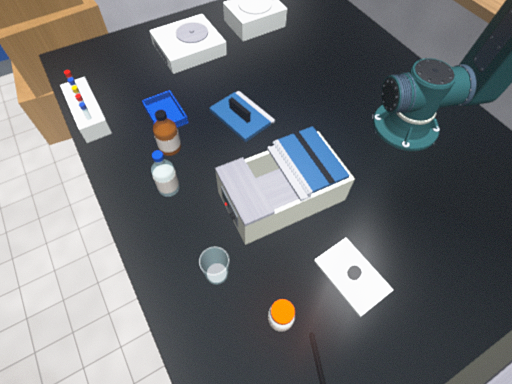

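View pics/top0.png

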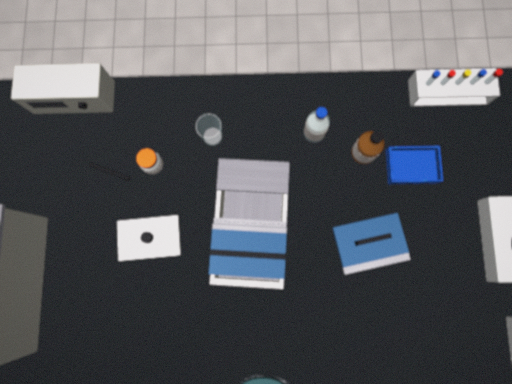

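Run:
```python
import cv2
a=cv2.imread("pics/top0.png")
cv2.imwrite("pics/t_tub.png",cv2.resize(a[145:300,195:305],None,fx=5,fy=5,interpolation=cv2.INTER_CUBIC)[:,:,:][:800][:, :])
cv2.imwrite("pics/t_board.png",cv2.resize(a[205:280,325:417],None,fx=8,fy=8,interpolation=cv2.INTER_CUBIC))
b=cv2.imread("pics/scene0.png")
cv2.imwrite("pics/s_tub.png",cv2.resize(b[120:245,210:360],None,fx=5,fy=5,interpolation=cv2.INTER_CUBIC)[:600])
cv2.imwrite("pics/s_board.png",cv2.resize(b[85:145,205:280],None,fx=8,fy=8,interpolation=cv2.INTER_CUBIC))
```

```text
(no output)
```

View pics/t_tub.png

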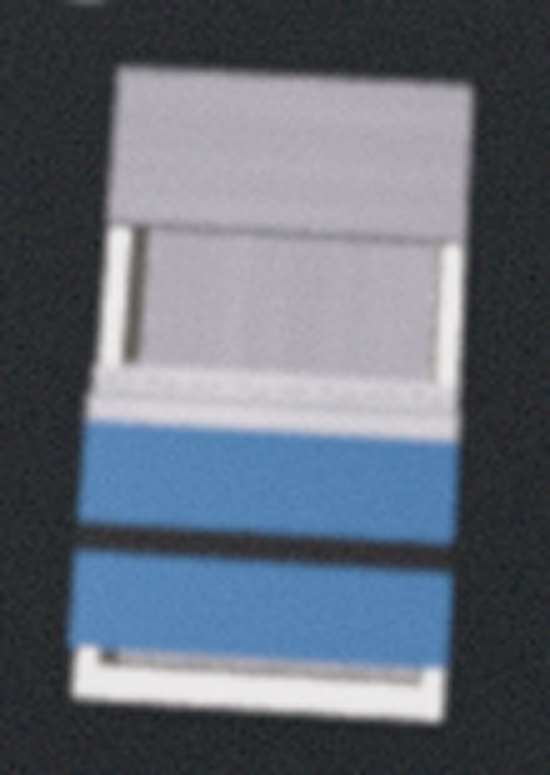

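View pics/t_board.png

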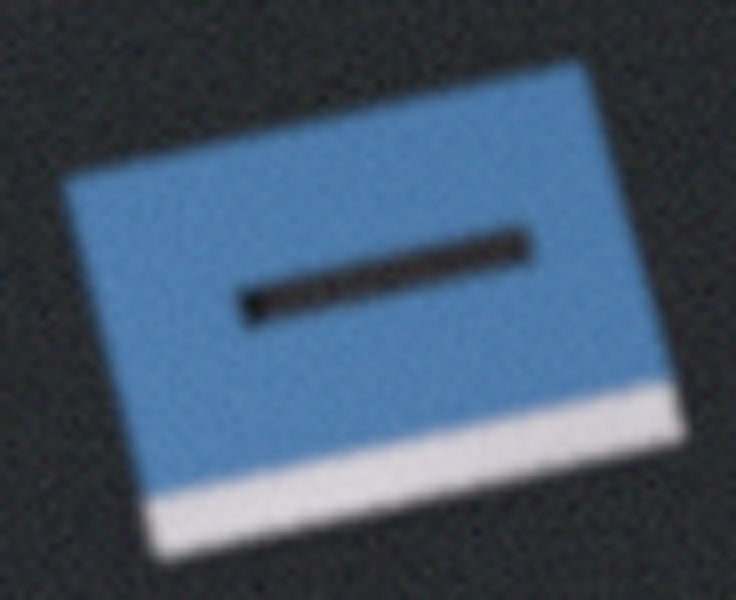

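View pics/s_tub.png

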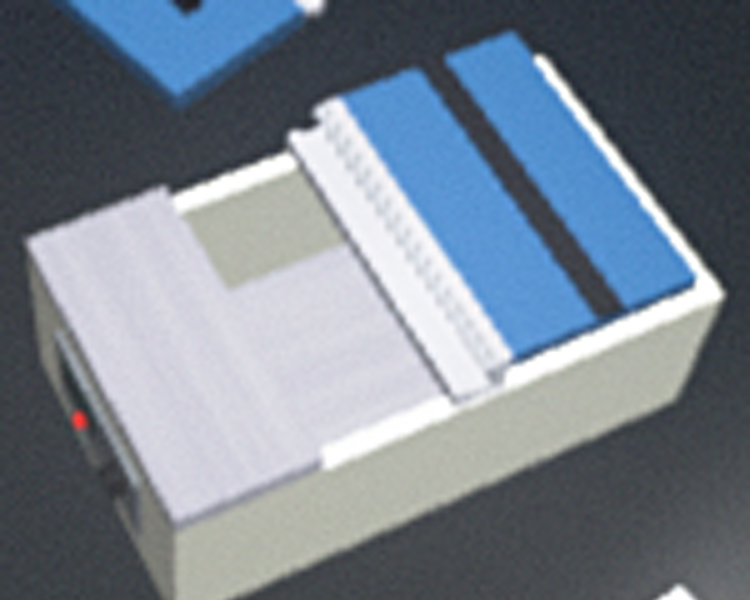

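View pics/s_board.png

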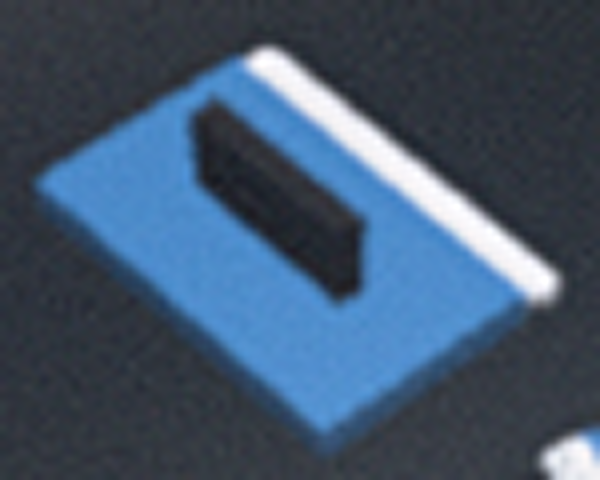

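```bash
cat > fit.py <<'E'
from bench import r
import numpy as np
from scipy.optimize import least_squares
C={n:r.calibration(n) for n in("scene","top")}
def proj(n,P):
    c=C[n];V=np.array(c["view"]);p=np.atleast_2d(P)@V[:3,:3].T+V[:3,3]
    return np.c_[c["fx"]*p[:,0]/p[:,2]+c["cx"],c["fy"]*p[:,1]/p[:,2]+c["cy"]]
def world(q,P):
    P=np.atleast_2d(P)/1000.;c,s=np.cos(q[2]),np.sin(q[2])
    return np.c_[q[0]+c*P[:,0]-s*P[:,1],q[1]+s*P[:,0]+c*P[:,1],P[:,2]]
def px(uv,sc,off): return (np.array(uv)+.5)/sc-.5+np.array(off)
def fit(obs,q0):
    def f(q): return np.concatenate([(proj(n,world(q,P))-px(uv,sc,off)).ravel() for n,P,uv,sc,off in obs])
    o=least_squares(f,q0,loss="soft_l1"); return o.x,f(o.x).reshape(-1,2)
E
python3 - <<'E'
from fit import *
T=("top",);
tt=lambda P,uv:("top",P,uv,5,(195,145)); ts=lambda P,uv:("scene",P,uv,5,(210,120))
bt=lambda P,uv:("top",P,uv,8,(325,205)); bs=lambda P,uv:("scene",P,uv,8,(205,85))
tub=[tt((150,90,120),(118,66)),tt((150,-90,120),(474,84)),tt((70,90,120),(108,224)),tt((70,-90,120),(463,243)),tt((-165,90,108),(72,698)),tt((-165,-90,108),(443,720)),
 ts((150,-90,120),(25,240)),ts((150,90,120),(180,525)),ts((70,-90,120),(165,187)),ts((70,90,120),(325,462)),ts((-165,90,108),(722,293)),ts((-165,-90,108),(540,55))]
bd=[bt((55,90,16),(62,182)),bt((55,-90,16),(583,62)),bt((-73,90,11),(160,562)),bt((-73,-90,11),(688,440)),bt((-55,90,16),(146,497)),bt((-55,-90,16),(672,380)),bt((0,45,56),(240,308)),bt((0,-45,56),(530,245)),
 bs((55,-90,16),(38,184)),bs((55,90,16),(325,432)),bs((-55,90,16),(525,300)),bs((-55,-90,16),(243,62)),bs((0,-45,56),(201,107)),bs((0,45,56),(356,236))]
for o in(tub,[x for x in tub if x[0]=="top"],[x for x in tub if x[0]=="scene"]):
    q,e=fit(o,[.5,0,0]);print("tub",q.round(4));
    if len(o)==12:print(e.round(1).tolist());qt=q
for o in(bd,[x for x in bd if x[0]=="top"],[x for x in bd if x[0]=="scene"]):
    q,e=fit(o,[.5,-.2,0]);print("board",q.round(4))
    if len(o)==14:print(e.round(1).tolist())
# rail front edge -> d ; project ridge top edge for candidates
for d in(0,10,20,30):
    for n,sc,off in(("top",5,(195,145)),("scene",5,(210,120))):
        for z in(112,124):
            P=[(3.5-d,90,z),(3.5-d,-90,z)]
            print(d,n,z,((proj(n,world(qt,P))+.5-np.array(off))*sc-.5).round(0).tolist())
np.save("tub.npy",qt)
E
```

```text
tub [ 0.5024  0.0247 -0.0688]
[[-0.3, 0.9], [-1.1, 0.7], [-0.5, -0.1], [-0.2, -0.3], [0.3, -0.1], [-0.5, -0.1], [-0.2, -0.0], [-1.2, -0.6], [-0.2, -0.2], [-0.1, -1.1], [0.0, 0.0], [-0.2, -0.0]]
tub [ 0.5027  0.0238 -0.0719]
tub [ 0.5022  0.0259 -0.0649]
board [ 0.4521 -0.296   0.2091]
[[-0.1, 0.1], [-1.0, 0.5], [-0.5, -0.7], [-1.3, -0.4], [-0.1, 0.8], [-0.5, 0.5], [2.4, -0.3], [-0.2, -0.1], [-0.5, -0.5], [-0.2, 0.1], [0.3, -0.9], [-0.8, -0.7], [0.2, -0.4], [-0.5, -1.1]]
board [ 0.4522 -0.2969  0.2094]
board [ 0.4526 -0.2933  0.2008]
0 top 112 [[98.0, 356.0], [455.0, 375.0]]
0 top 124 [[95.0, 353.0], [457.0, 372.0]]
0 scene 112 [[442.0, 412.0], [275.0, 152.0]]
0 scene 124 [[445.0, 400.0], [276.0, 138.0]]
10 top 112 [[96.0, 376.0], [455.0, 395.0]]
10 top 124 [[93.0, 373.0], [456.0, 392.0]]
10 scene 112 [[460.0, 405.0], [291.0, 146.0]]
10 scene 124 [[463.0, 392.0], [293.0, 132.0]]
20 top 112 [[95.0, 396.0], [454.0, 415.0]]
20 top 124 [[92.0, 393.0], [455.0, 413.0]]
20 scene 112 [[477.0, 397.0], [308.0, 140.0]]
20 scene 124 [[480.0, 385.0], [309.0, 126.0]]
30 top 112 [[93.0, 416.0], [453.0, 435.0]]
30 top 124 [[90.0, 413.0], [454.0, 433.0]]
30 scene 112 [[494.0, 389.0], [324.0, 134.0]]
30 scene 124 [[498.0, 377.0], [325.0, 120.0]]
```

```bash
cat > h.py <<'E'
from bench import r
import numpy as np
from scipy.spatial.transform import Rotation as R
TUB=np.load("tub.npy"); BOARD=np.array([.4522,-.2960,.207])
G=np.array([0,0,.0225])          # TCP in board frame (updated after the grasp)
FLIP=1
def Rb(yaw,a): return R.from_euler("z",yaw)*R.from_euler("y",-np.radians(a))
def tool(Rm,flip=None):
    f=FLIP if flip is None else flip
    M=np.array([[0,0,f],[0,f,0],[-1,0,0]],float) # cols: tool x=-z, y=f*y, z=f*x
    return Rm*R.from_matrix(M)
def tub2w(p,yaw=None): # mm -> m
    return R.from_euler("z",TUB[2]).apply(np.array(p,float)/1000)+np.r_[TUB[:2],0]
def w2tub(p): return R.from_euler("z",-TUB[2]).apply(np.array(p)-np.r_[TUB[:2],0])*1000
TIP=np.array([-.073,0,0])
def tcp_for_tip(tip_mm,a,G=G,flip=None):
    Rm=Rb(TUB[2],a); return tub2w(tip_mm)+Rm.apply(G-TIP), tool(Rm,flip).as_quat()
def tip_now(G=G):
    s=r.sense(); q=R.from_quat(s["orientation"])*R.from_matrix(np.array([[0,0,FLIP],[0,FLIP,0],[-1,0,0]],float)).inv()
    e=(R.from_euler("z",-TUB[2])*q).as_euler("zyx",degrees=True)
    return w2tub(np.array(s["position"])-q.apply(G-TIP)), -e[1], e[0], s
E
python3 - <<'E'
from h import *
for f in(1,-1):
    for nm,p,q in[("above",np.r_[BOARD[:2],.25],tool(Rb(BOARD[2],0),f).as_quat()),("grasp",np.r_[BOARD[:2],.0225],tool(Rb(BOARD[2],0),f).as_quat())]+[(str(a)+str(z),)+tcp_for_tip((x,0,z),a,flip=f) for a in(0,28) for z in(120,200) for x in(-13,30)]:
        j=r.inverse_kinematics(p,q); print(f,nm,None if j is None else np.round(j,2))
E
```

```text
1 above [-0.68  0.06  1.25 -0.    1.83 -0.89]
1 grasp [-0.68  0.15  1.61 -0.    1.38 -0.89]
1 0120 [-0.06  0.12  1.39 -0.    1.63  0.  ]
1 0120 [-0.06  0.22  1.28 -0.    1.64  0.  ]
1 0200 [-0.06  0.11  1.25 -0.    1.78  0.  ]
1 0200 [-0.06  0.21  1.14 -0.    1.8   0.  ]
1 28120 [-0.06 -0.33  1.83 -0.    1.15  0.01]
1 28120 [-0.06 -0.22  1.75 -0.    1.13  0.01]
1 28200 [-0.06 -0.34  1.68 -0.    1.31  0.01]
1 28200 [-0.06 -0.24  1.6  -0.    1.29  0.01]
-1 above [-0.68  0.06  1.25 -0.    1.83  2.25]
-1 grasp [-0.68  0.15  1.61 -0.    1.38  2.25]
-1 0120 None
-1 0120 None
-1 0200 None
-1 0200 None
-1 28120 None
-1 28120 None
-1 28200 None
-1 28200 None
```

Run:
```python
from h import *
import cv2
s=r.sense();r.move_l(np.array(s["position"])+[0,0,.09],speed=.25)
q=tool(Rb(BOARD[2],0)).as_quat()
r.goto(np.r_[BOARD[:2],.2],q); s=r.sense(); print(s["time"],np.round(s["position"],4))
cv2.imwrite("pics/scene1.png",r.get_image("scene")[:,:,::-1]);cv2.imwrite("pics/top1.png",r.get_image("top")[:,:,::-1])
b=r.move_l(np.r_[BOARD[:2],.06],speed=.12,guard=8); s=r.sense(); print(b,s["time"],np.round(s["position"],4),np.round(s["ft_force"],2))
cv2.imwrite("pics/scene2.png",cv2.resize(r.get_image("scene")[60:200,180:340,::-1],None,fx=4,fy=4))
```

```text
3.7333 [ 0.4527 -0.2954  0.2001]
False 5.15 [ 0.4528 -0.2965  0.061 ] [ 0.09  0.51 -0.23]
```

View pics/scene2.png

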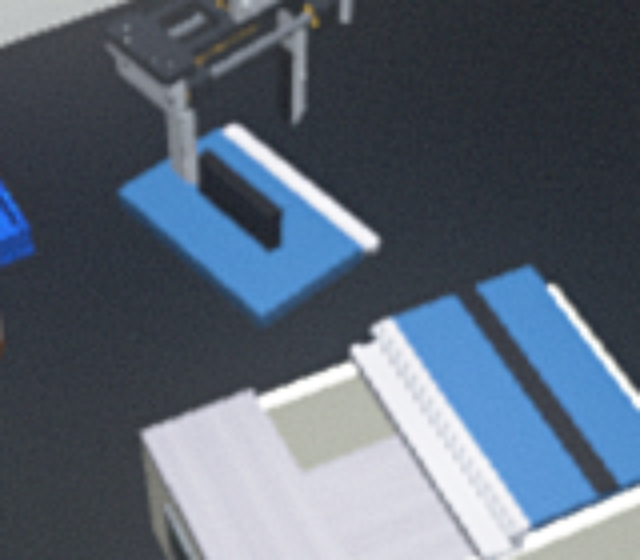

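Run:
```python
from h import *
from fit import proj,world
f=lambda P:((proj("scene",P)+.5-[180,60])*4-.5).round().tolist()
p=r.sense()["position"]; z=R.from_quat(r.sense()["orientation"]).as_matrix()[:,2]
print("tcp",f([p]),"fing",f([p+z*.047,p-z*.047,p+z*.0595,p-z*.0595]))
print("rib",f(world(BOARD,[(0,0,56),(0,45,56),(0,-45,56)])))
print(np.round(z,3))
```

```text
tcp [[236.0, 177.0]] fing [[191.0, 206.0], [281.0, 149.0], [178.0, 214.0], [292.0, 142.0]]
rib [[238.0, 182.0], [275.0, 213.0], [201.0, 152.0]]
[0.979 0.206 0.001]
```

View pics/top1.png

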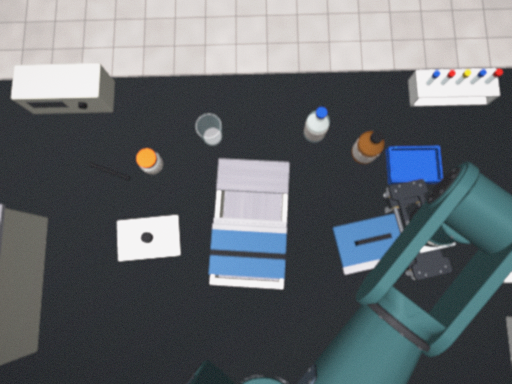

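Run:
```python
from h import *
from fit import proj
import cv2
im=r.get_image("scene")[:,:,::-1]
c=cv2.resize(im[60:140,190:290],None,fx=7,fy=7,interpolation=cv2.INTER_CUBIC)
p=r.sense()["position"]; Rm=R.from_quat(r.sense()["orientation"]).as_matrix();print(p)
for s in(.047,-.047,.0595,-.0595):
    for h in(0,.08):
        u=((proj("scene",[p+Rm[:,2]*s-Rm[:,0]*h])[0]+.5-[190,60])*7).astype(int); cv2.circle(c,tuple(map(int,u)),4,(0,0,255) if h==0 else (0,255,0),1)
cv2.imwrite("pics/z3.png",c)
```

```text
[ 0.45279491 -0.29648558  0.06107441]
```

View pics/z3.png

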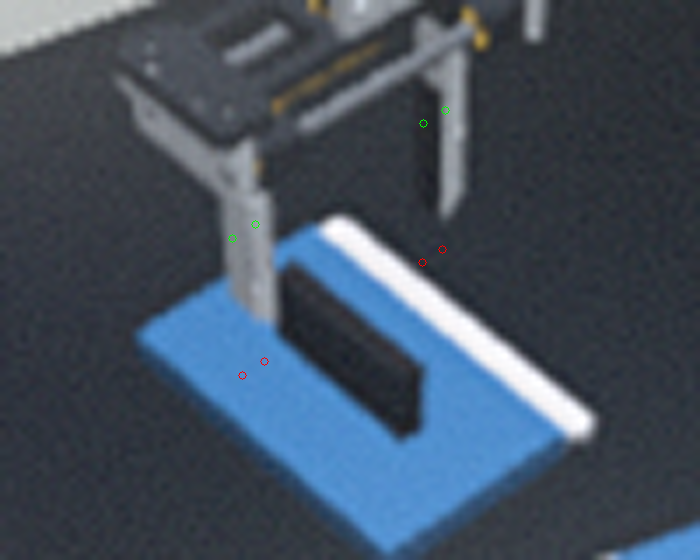

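Run:
```python
from h import *
from fit import proj
import cv2
b=r.move_l(np.r_[BOARD[:2],.026],speed=.06,guard=5);print(b)
for n,(x0,y0,w,h) in (("scene",(190,60,100,80)),("top",(330,180,110,85))):
    im=r.get_image(n)[:,:,::-1]
    c=cv2.resize(im[y0:y0+h,x0:x0+w],None,fx=7,fy=7,interpolation=cv2.INTER_CUBIC)
    s_=r.sense();p=s_["position"]; Rm=R.from_quat(s_["orientation"]).as_matrix();print(p,s_["time"],np.round(s_["ft_force"],2))
    for s in(.047,-.047,.0595,-.0595):
        for h in(0,.097):
            u=((proj(n,[p+Rm[:,2]*s-Rm[:,0]*h])[0]+.5-[x0,y0])*7).astype(int); cv2.circle(c,tuple(map(int,u)),4,(0,0,255) if h==0 else (0,255,0),1)
    cv2.imwrite(f"pics/z4{n}.png",c)
```

```text
False
[ 0.45243381 -0.2962151   0.02629167] 6.0167 [ 0.41 -0.14  0.37]
[ 0.45254149 -0.29628497  0.02648771] 6.0667 [-0.11 -0.88 -0.74]
```

View pics/z4scene.png

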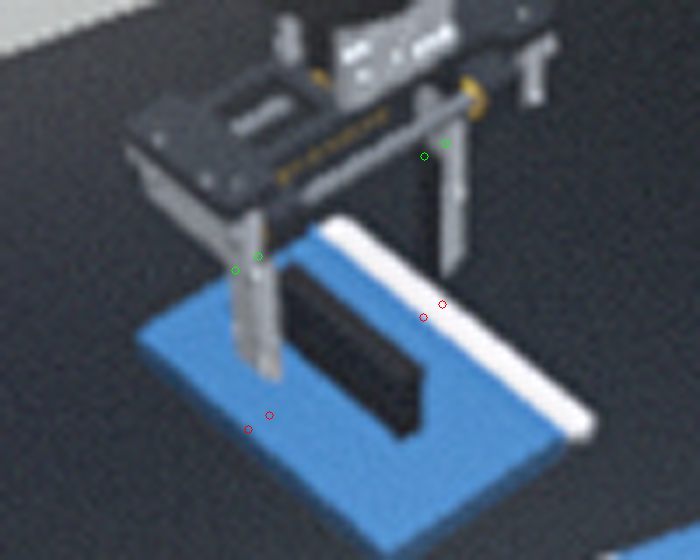

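View pics/z4top.png

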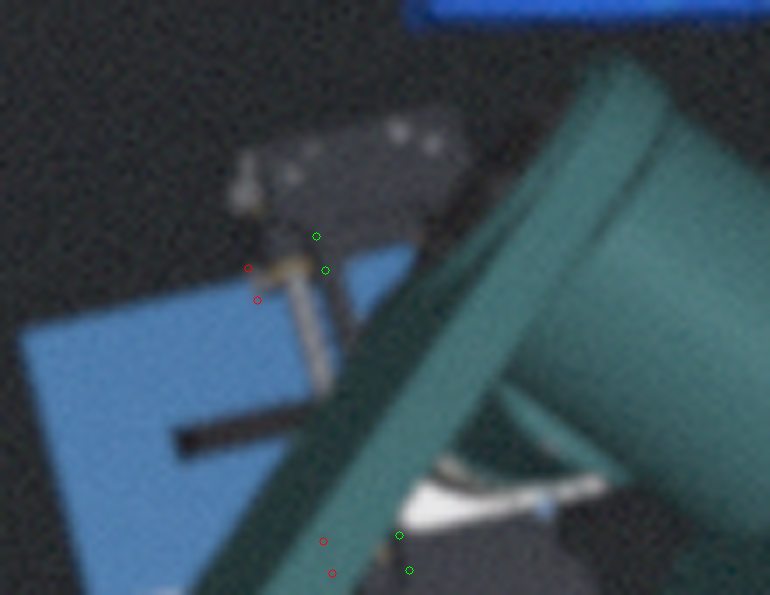

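Run:
```python
from h import *
p=np.r_[BOARD[:2],.013]
b=r.move_l(p,speed=.02,guard=3);s=r.sense();print(b,s["time"],np.round(s["position"],4),np.round(s["ft_force"],2),np.round(s["moment"],3))
```

```text
False 6.8667 [ 0.4523 -0.296   0.013 ] [-0.22  0.04  0.61] [-0.06   0.022 -0.042]
```

Run:
```python
from h import *
import cv2
p=np.r_[BOARD[:2],.002]
b=r.move_l(p,speed=.02,guard=3);s=r.sense();print(b,s["time"],np.round(s["position"],4),np.round(s["ft_force"],2),np.round(s["moment"],3))
im=r.get_image("scene")[:,:,::-1]
cv2.imwrite("pics/z5.png",cv2.resize(im[60:140,190:290],None,fx=7,fy=7,interpolation=cv2.INTER_CUBIC))
```

```text
False 7.5667 [ 0.4522 -0.296   0.002 ] [-0.57  0.61 -0.29] [-0.092  0.072  0.053]
```

View pics/z5.png

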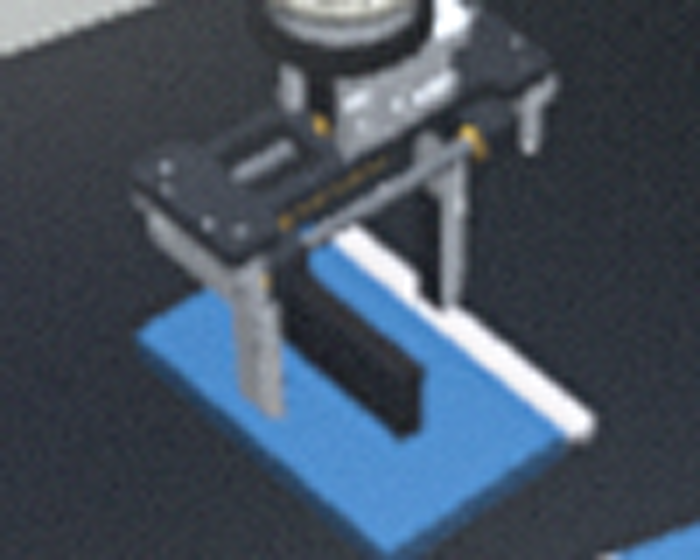

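Run:
```python
from h import *
import cv2
p=np.r_[BOARD[:2],.036]
r.move_l(p,speed=.08); r.grab(3);s=r.sense();print(s["time"],np.round(s["position"],4),np.round(s["ft_force"],2),s["opening"])
from fit import proj
im=r.get_image("scene")[:,:,::-1]
c=cv2.resize(im[60:140,190:290],None,fx=7,fy=7,interpolation=cv2.INTER_CUBIC)
u=((proj("scene",[s["position"]])[0]+.5-[190,60])*7).astype(int); cv2.circle(c,tuple(map(int,u)),4,(0,0,255),1)
cv2.imwrite("pics/z6.png",c)
```

```text
9.6083 [ 0.4522 -0.296   0.036 ] [0.05 0.62 0.04] 0.0003655116612348582
```

View pics/z6.png

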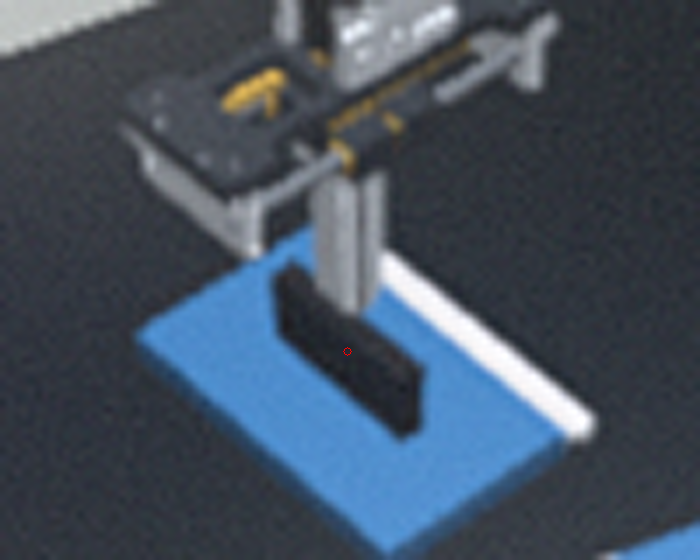

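Run:
```python
from h import *
b=r.move_l(np.r_[BOARD[:2],.022],speed=.02,guard=2.5);s=r.sense();print(b,s["time"],np.round(s["position"],4),np.round(s["ft_force"],2))
r.move_l(np.r_[s["position"][:2],s["position"][2]+.008],speed=.05);r.let_go();print(r.sense()["time"])
```

```text
True 10.2333 [ 0.452  -0.2959  0.0243] [1.04 0.28 3.9 ]
12.0083
```

Run:
```python
from h import *
import cv2
p=np.r_[BOARD[:2],-.0085]
b=r.move_l(p,speed=.06,guard=4);s=r.sense();print(b,s["time"],np.round(s["position"],4),np.round(s["ft_force"],2))
if not b:
    r.grab(40);s=r.sense();print(s["time"],np.round(s["position"],4),np.round(s["ft_force"],2),s["opening"])
    cv2.imwrite("pics/z7.png",cv2.resize(r.get_image("scene")[60:140,190:290,::-1],None,fx=7,fy=7,interpolation=cv2.INTER_CUBIC))
    r.move_l(p+[0,0,.03],speed=.05);s=r.sense();print(s["time"],np.round(s["position"],4),np.round(s["ft_force"],2),np.round(s["moment"],3),s["opening"])
    cv2.imwrite("pics/z8.png",cv2.resize(r.get_image("scene")[60:140,190:290,::-1],None,fx=7,fy=7,interpolation=cv2.INTER_CUBIC))
```

```text
False 12.8417 [ 0.4524 -0.2962 -0.0083] [ 0.09 -0.6  -0.22]
14.0417 [ 0.4524 -0.296  -0.0085] [ 0.48 -0.15 -0.33] 0.013609816290031558
14.8417 [ 0.452  -0.2959  0.0214] [-1.24  0.75 -3.23] [-0.055 -0.014 -0.025] 0.013706600336880639
```

View pics/z8.png

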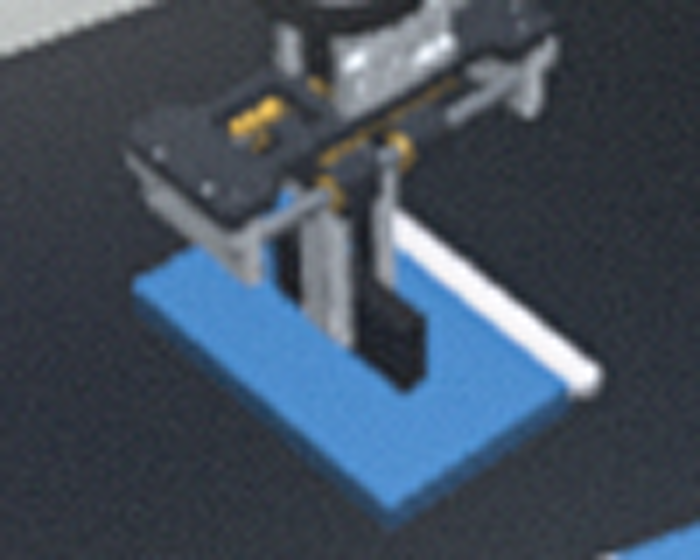

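View pics/z7.png

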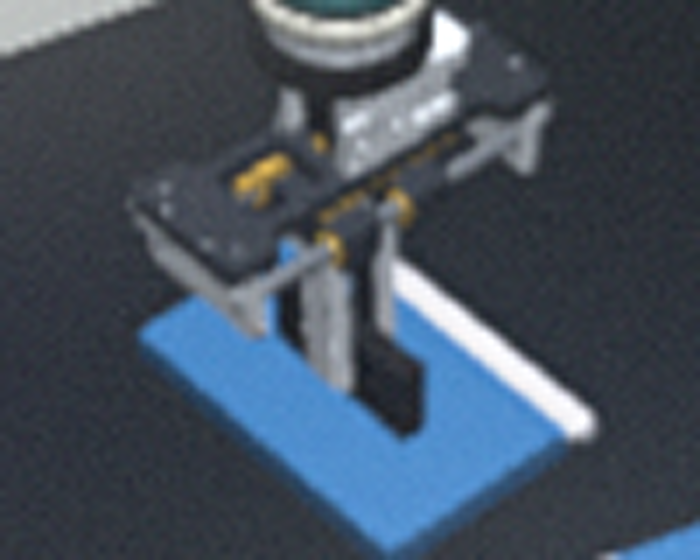

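Run:
```python
from h import *
import cv2
p=np.array(r.sense()["position"]); r.move_l(np.r_[p[:2],.23],speed=.25)
GB=np.array([0,0,-.0085])
P,q=tcp_for_tip((40,0,200),25,G=GB); r.goto(P,q)
r.hold(.2);s=r.sense();print(s["time"],np.round(P,4),np.round(s["position"],4),np.round(s["ft_force"],2),tip_now(GB)[:3],np.round(s["qpos"],3))
for n in("scene","top"): cv2.imwrite(f"pics/{n}9.png",r.get_image(n)[:,:,::-1])
a=cv2.imread("pics/scene9.png");cv2.imwrite("pics/s9.png",cv2.resize(a[80:240,200:360],None,fx=5,fy=5,interpolation=cv2.INTER_CUBIC)[:600])
a=cv2.imread("pics/top9.png");cv2.imwrite("pics/t9.png",cv2.resize(a[130:280,180:320],None,fx=4,fy=4,interpolation=cv2.INTER_CUBIC))
```

```text
17.375 [0.6119 0.0172 0.2231] [0.612 0.016 0.223] [-0.19 -0.07 -3.86] (array([ 40.15825192,  -1.0761311 , 199.87658953]), np.float64(24.970435436617922), np.float64(-0.1056433825624332)) [-0.065 -0.136  1.562 -0.003  1.28   0.006]
```

View pics/s9.png

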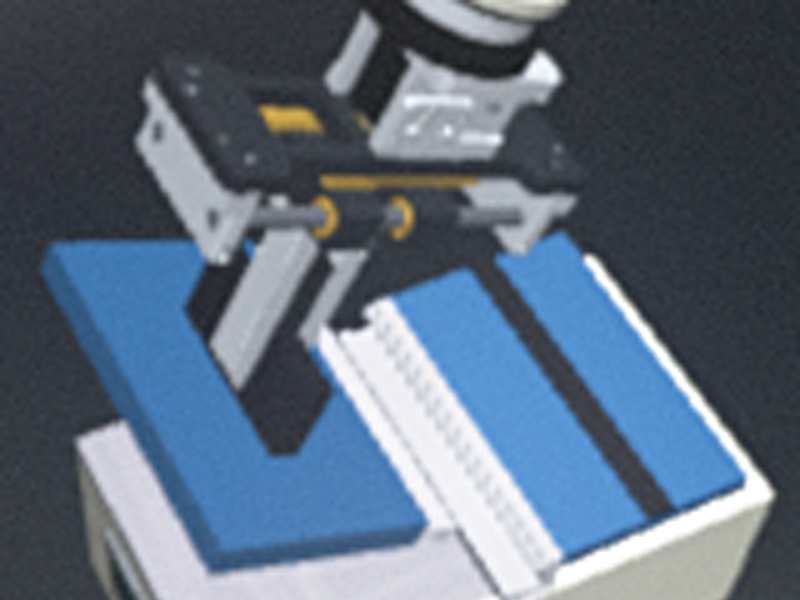

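View pics/t9.png

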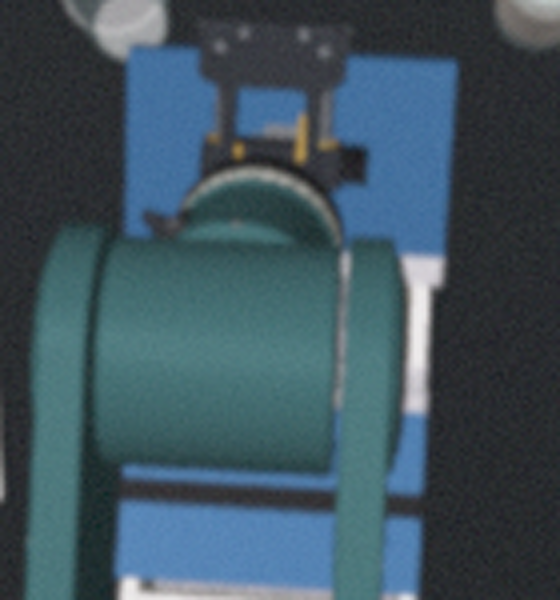

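```bash
cat > vfit.py <<'E'
from h import *
from fit import proj,px
from scipy.optimize import least_squares
def vfit(obs,a0=25,free=True):
    def pose(q): return q[:3],R.from_euler("z",q[3])*R.from_euler("y",-q[4])
    def f(q):
        t,Rm=pose(q)
        return np.concatenate([(proj(n,Rm.apply(np.array(P)/1000)+t)-px(uv,sc,off)).ravel() for n,P,uv,sc,off in obs])
    o=least_squares(f,[.57,.02,.2,TUB[2],np.radians(a0)],loss="soft_l1",x_scale=[.01,.01,.01,.05,.05])
    t,Rm=pose(o.x); return w2tub(t+Rm.apply(TIP)),o.x,f(o.x).reshape(-1,2)
E
python3 - <<'E'
from vfit import *
S=lambda P,uv:("scene",P,uv,5,(200,80)); T=lambda P,uv:("top",P,uv,4,(180,130))
tip,q,e=vfit([S((55,-90,16),(45,243)),S((55,90,16),(212,555)),S((-55,90,16),(428,522)),S((55,90,0),(212,573)),T((55,90,16),(127,45)),T((55,-90,16),(458,60)),T((-55,-90,16),(447,256)),T((-73,-90,11),(442,287))])
print(tip,q[:3],np.degrees(q[3:]),np.degrees(TUB[2]),e.round(1).tolist())
p=np.array(r.sense()["position"]);rot=R.from_quat(r.sense()["orientation"])
Rm=Rb(TUB[2],25)
print("A tip",w2tub(p+[0,0,.0315]-Rm.apply(np.array([0,0,.023])-TIP)))
print("B tip",w2tub(p-Rm.apply(np.array([0,0,-.0085])-TIP)))
E
```

```text
[ 39.44126592  -3.55016284 201.16467998] [0.60817905 0.01387874 0.23054279] [-3.93098902 23.73079748] -3.94356377161446 [[-0.1, 0.2], [1.0, -0.8], [-0.2, -0.6], [-1.8, 0.6], [0.5, 0.2], [-0.3, 0.2], [-0.7, 0.1], [-0.1, -0.4]]
A tip [ 53.49103984  -0.88055326 202.92232312]
B tip [ 40.17856459  -0.88055326 199.97101841]
```

```bash
cat >> h.py <<'E'
GB=np.array([0,0,-.0085])
def mv(tip,a=25,speed=.05,guard=None):
    P,q=tcp_for_tip(tip,a,G=GB); b=r.move_l(P,rot=q,speed=speed,guard=guard)
    t,aa,yw,s=tip_now(GB); f=R.from_euler("z",-TUB[2]).apply(s["ft_force"])
    print(b,"t%.2f"%s["time"],"tip",t.round(2),"a%.2f yaw%.2f"%(aa,yw),"F",f.round(1),"M",R.from_euler("z",-TUB[2]).apply(s["moment"]).round(2)); return b,t,f
E
python3 - <<'E'
from h import *
mv((16,1,140),speed=.08)
b,t,f=mv((14,1,118),speed=.04,guard=4)
if not b:
    r.hold(.2); mv((14,1,118),speed=.05)
    b,t,f=mv((-12,1,118),speed=.012,guard=3)
E
```

```text
False t18.43 tip [ 16.7    1.03 140.89] a25.10 yaw0.00 F [ 1.   0.7 -3.9] M [-0.    0.54  0.02]
False t19.13 tip [ 14.09   1.01 118.  ] a25.01 yaw-0.00 F [ 0.7  0.1 -4. ] M [-0.05  0.53 -0.  ]
False t19.58 tip [ 14.06   1.01 118.11] a25.01 yaw0.00 F [ 0.5  0.3 -3.7] M [-0.08  0.58 -0.02]
True t20.78 tip [  1.66   0.95 118.1 ] a25.18 yaw-0.03 F [ 3.1 -0.3  1.2] M [ 0.02 -0.37 -0.08]
```

Run:
```python
from h import *
mv((8,1,118),speed=.08)
mv((8,1,133),speed=.08);mv((-6,1,131),speed=.08,guard=4)
b,t,f=mv((-6,1,120),speed=.012,guard=3)
```

```text
False t21.05 tip [  7.09   1.   116.61] a24.79 yaw0.01 F [ 0.2  0.6 -3.5] M [-0.06  0.62  0.03]
False t21.38 tip [  8.35   1.01 133.68] a25.06 yaw0.00 F [ 0.1 -0.8 -4.3] M [-0.1   0.6   0.01]
False t21.71 tip [ -6.57   1.03 130.53] a24.98 yaw0.01 F [ 0.3 -0.3 -3.6] M [-0.1   0.56 -0.02]
True t22.35 tip [ -5.83   0.92 123.7 ] a25.02 yaw-0.01 F [ 0.5 -0.6  5.6] M [-0.03  0.31  0.02]
```

Run:
```python
from h import *
L=lambda x:124.8+(x+9)*np.tan(np.radians(25))
mv((-4,1,129),speed=.06);mv((-3,1,L(-3)),speed=.03); r.hold(.1)
b,t,f=mv((-19.5,1,L(-19.5)),speed=.012,guard=3.5)
```

```text
False t22.67 tip [ -4.83   1.01 127.82] a24.84 yaw0.00 F [-0.5 -0.8 -3.4] M [-0.06  0.59  0.03]
False t22.92 tip [ -3.69   1.   126.42] a24.87 yaw-0.00 F [-0.7 -0.1 -3.8] M [-0.08  0.58 -0.01]
True t24.36 tip [-17.5    0.95 120.1 ] a25.19 yaw-0.03 F [ 4.1  0.4 -2.3] M [-0.04 -0.47 -0.07]
```

Run:
```python
from h import *
mv((-16.9,1,120.2),speed=.02)
for a in(20,15,10,6):
    b,t,f=mv((-17.2,1,120.2),a=a,speed=.02,guard=6)
    if b: break
```

```text
False t24.70 tip [-17.31   0.96 119.88] a24.93 yaw-0.00 F [ 1.2  0.1 -1.4] M [-0.05  0.46 -0.  ]
False t25.17 tip [-17.48   1.05 119.87] a19.95 yaw0.01 F [ 0.1  0.5 -0.4] M [-0.    0.57  0.01]
False t25.63 tip [-17.29   1.04 119.94] a15.01 yaw0.00 F [ 0.   0.2 -2.3] M [ 0.02  0.45 -0.  ]
False t26.10 tip [-17.07   0.94 120.04] a10.04 yaw0.00 F [-0.9 -0.4 -3.2] M [-0.01  0.19 -0.05]
False t26.51 tip [-17.14   0.95 120.07] a6.03 yaw0.00 F [ 0.2 -0.8 -3.3] M [-0.08  0.1   0.04]
```

Run:
```python
from h import *
import cv2
for a in(3,1,0):
    b,t,f=mv((-17.3,0.5,120.3),a=a,speed=.015,guard=5)
    if b: break
r.hold(.2)
b,t,f=mv((-17.3,.5,118.3),a=0,speed=.008,guard=3)
cv2.imwrite("pics/s10.png",cv2.resize(r.get_image("scene")[100:240,210:360,::-1],None,fx=5,fy=5,interpolation=cv2.INTER_CUBIC)[:600])
```

```text
False t26.91 tip [-17.2    0.47 120.16] a3.02 yaw-0.00 F [ 0.7 -0.1 -4. ] M [-0.01  0.1  -0.02]
False t27.23 tip [-17.17   0.5  120.19] a1.02 yaw0.00 F [-0.3 -0.5 -3.6] M [-0.03  0.02 -0.03]
False t27.48 tip [-17.21   0.5  120.2 ] a0.01 yaw0.00 F [-0.7 -0.3 -4.4] M [-0.09 -0.03 -0.06]
True t27.89 tip [-17.2    0.47 119.97] a0.04 yaw0.00 F [-0.  -0.5  6.1] M [0.05 0.09 0.03]
```

View pics/s10.png

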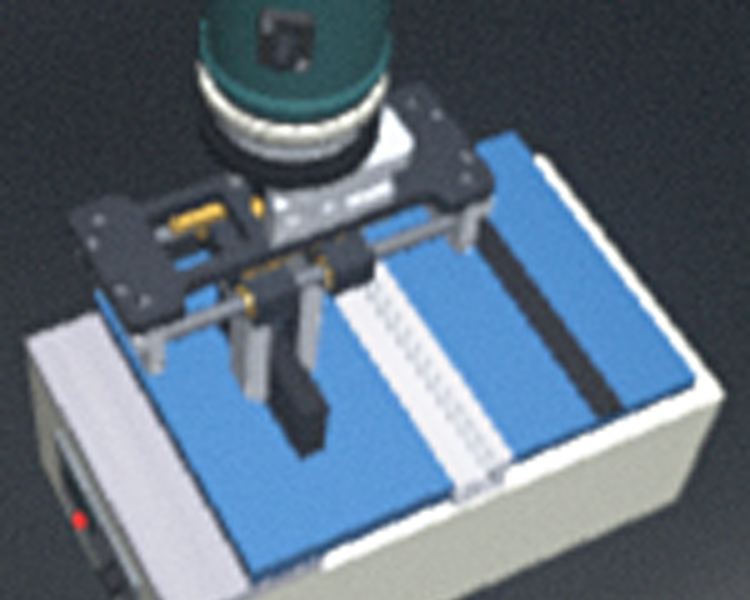

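Run:
```python
from h import *
mv((-17.2,.5,120.15),a=0,speed=.01)
r.hold(.1)
b,t,f=mv((-14.2,.5,120.15),a=0,speed=.008,guard=4)
if b: mv((t[0]-1.4,.5,120.1),a=0,speed=.01)
```

```text
False t28.43 tip [-17.25   0.49 120.01] a-0.01 yaw-0.00 F [ 0.3 -0.6  1.2] M [0.05 0.02 0.06]
True t28.83 tip [-16.47   0.55 120.19] a-0.15 yaw0.01 F [-0.2 -0.2  4.1] M [ 0.06 -0.14  0.03]
False t29.08 tip [-17.69   0.63 119.98] a0.03 yaw-0.00 F [0.9 0.1 1.2] M [ 0.13 -0.14 -0.03]
```

Run:
```python
from h import *
mv((-17.3,.5,120.6),a=0,speed=.01)
r.hold(.1)
b,t,f=mv((-14.2,.5,120.6),a=0,speed=.006,guard=4)
if b: mv((t[0]-1.4,.5,120.3),a=0,speed=.01)
```

```text
False t29.33 tip [-17.67   0.55 120.09] a-0.07 yaw0.00 F [-0.1 -0.9 -1.4] M [ 0.16 -0.14  0.01]
True t29.85 tip [-16.46   0.49 120.32] a-0.20 yaw0.00 F [-1.3 -0.4  4.9] M [ 0.04 -0.16  0.04]
False t30.19 tip [-18.09   0.54 120.04] a-0.03 yaw-0.01 F [ 1.3  0.3 -0.2] M [ 0.08 -0.05 -0.06]
```

Run:
```python
from h import *
import cv2
mv((-17.6,.5,120.2),a=0,speed=.01); r.hold(.1)
mv((-17.6,.5,119.2),a=0,speed=.008,guard=2)
r.let_go(); s=r.sense(); print(s["time"],s["opening"],np.round(s["ft_force"],2))
p=np.array(s["position"]); print(r.move_l(p+[0,0,.06],speed=.06,guard=6), r.sense()["time"])
p=np.array(r.sense()["position"]); r.move_l(p+[0,0,.12],speed=.25); 
r.goto([.3,-.33,.3],tool(Rb(0,0)).as_quat()); print(r.sense()["time"])
for n in("scene","top"): cv2.imwrite(f"pics/{n}11.png",r.get_image(n)[:,:,::-1])
a=cv2.imread("pics/scene11.png");cv2.imwrite("pics/s11.png",cv2.resize(a[120:245,210:360],None,fx=5,fy=5,interpolation=cv2.INTER_CUBIC)[:600])
a=cv2.imread("pics/top11.png");cv2.imwrite("pics/t11.png",cv2.resize(a[145:300,195:305],None,fx=3.8,fy=3.8,interpolation=cv2.INTER_CUBIC))
```

```text
False t30.44 tip [-17.98   0.47 120.06] a-0.06 yaw0.01 F [-1.5 -0.3 -0.4] M [0.06 0.08 0.02]
True t30.75 tip [-17.91   0.46 120.01] a-0.02 yaw0.00 F [ 1.  -0.5  3.4] M [0.11 0.01 0.06]
32.0333 0.09404581579271461 [0.12 0.21 0.23]
False 33.1833
35.4083
```

View pics/s11.png

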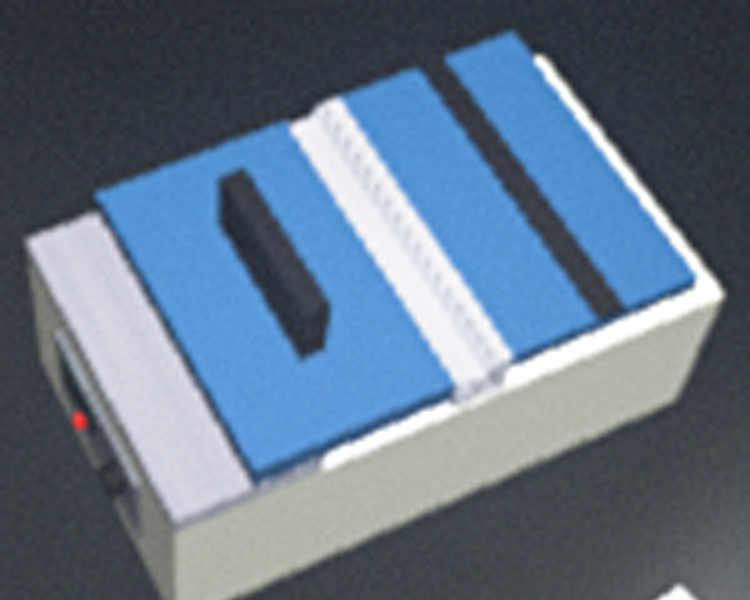

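View pics/top11.png

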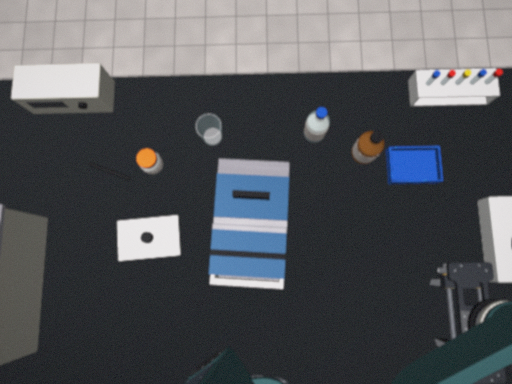

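View pics/scene11.png

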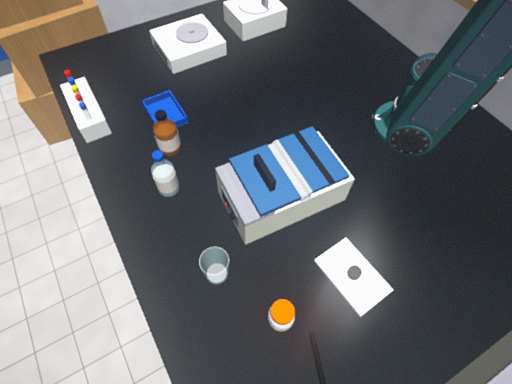

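Run:
```python
from vfit import *
S=lambda P,uv:("scene",P,uv,5,(210,120))
tip,q,e=vfit([S((55,-90,16),(97,192)),S((55,90,16),(258,474)),S((-55,90,16),(450,385)),S((-55,-90,16),(288,122)),S((0,45,56),(315,308)),S((0,-45,56),(233,177))],a0=0)
print(tip.round(1),np.degrees(q[3:]).round(2),np.degrees(TUB[2]).round(2),e.round(1).tolist())
r.hand_in()
```

```text
[-21.9  -3.2 113.1] [-4.32 -0.4 ] -3.94 [[0.3, 0.5], [-1.1, -0.6], [0.9, -0.1], [-0.3, 0.2], [0.2, 0.6], [-0.1, -0.6]]
the job is handed in; nothing more can be done
```

The front cover board is seated in the rear cover's groove, lying flat on the bath's front ledge, and released. I handed the job in at about 35 s of the 58 s allowed. No verdict is reported, so the checks below are my own.

**What I did**
- **Finger position:** the fingers ended about 31 mm short of the reported TCP. I saw this in the picture, confirmed it by touching the rib top, and checked again with the board tilted. I corrected for it from then on.
- **Pick-up:** I gripped the rib at 40 N and lifted the board level. It weighs roughly 0.35 kg.
- **Finding the groove:** with the board tilted 25°, I touched the ridge's outer face and its top. The ridge top read z 123.7 mm against 124 expected, and d came out at about 4.5 mm.
- **Insertion:** I slid the tongue in until it touched the back wall at x -17.5 mm, where I expected -17.35. I then turned the board down about the tongue tip without meeting resistance and set it on the ledge at z 120.0 mm. Forces at the tool stayed within about 10 N.

**Last checks**
- **Pictures:** the board is flat and parallel to the bath. The bottles, beaker, jar, pen, tray and white lid look unmoved.
- **Pull test, not clear-cut:** two gentle pulls to +x both stopped near x -16.5 mm, about where the ridge should stop the bead. The force I read was mostly upward rather than backward.
- **Disagreements:**
  - A last rough fit from the scene camera alone put the tongue tip at (-22, -3, 113) mm, against (-18, 0.5, 120) mm by touch. I trust the touch figure, because the one-camera fit is weak in depth and height.
  - My first estimate of d by eye was 6 to 9 mm.

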